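Free a locked curing box and scrap the failed casting

TASK

The curing box has lost power with its lid locked over a failed casting: take the dowel from the wooden block, push it down the red-ringed release hole in the lid lock until the lid springs open, and stand the dowel back in its block. Then lift the casting out and push it down through the sprung flap of the blue scrap bin, letting go only once the casting you hold has swung the flap well open. Leave the lid up, the flap shut behind the casting, and the paint jar and the good castings on the wire tray undisturbed.

Things in the scene. Friction and masses are not known exactly. Their poses are not given: they have to be found in the camera images.
- cure_box: White fixed UV curing box, tub 200 x 200 mm, walls 12 mm thick and 110 mm high, inside 176 x 176 mm. Origin: centre of its underside, on the bench; z up, x away from its black control panel. Inside is an aluminium turntable plate (does not turn) whose top is 24 mm above the origin. The lid is hinged on the +y wall; on the -y wall is the grey lid lock housing, 70 mm wide along x, reaching from y = -100 to y = -171 mm, its top 118 mm above the bench.
- lid (a joint): Hinge of the lid (amber sheet in a black frame, 200 x 200 mm, underside 110 mm above the bench). 0 = shut, 1.75 rad = fully up, leaning slightly outwards beyond the +y wall. A damped spring lifts it fully in about 2 s as soon as the catch lets go; its free edge swings up and away from the lock, and it stays up by itself.
- catch (a joint): Rocking spring catch inside the lock: 0 = hooked over the lid's strike plate, 0.25 rad = pressed to its stop; it lets the lid go at about 0.18 rad and springs back when freed. Its flat tail lies under the release hole, 30 mm below the hole's mouth; pressing the tail straight down about 5.5 mm releases the lid, 7.5 mm is the stop; it takes 3 N at first and about 6 N near the stop.
- release_hole (a point): Centre of the mouth of the release hole (21 mm diameter, vertical, straight through an 8 mm plate, ringed in red) in the flat top of the lock housing, behind the hook that holds the lid, 118 mm above the bench, at (0, -148) mm in the curing box's axes; z up.
- tool_block: Fixed dark wooden block 70 x 70 x 60 mm high with one vertical bore of 15 mm diameter right through its middle, which holds the dowel. Origin: centre of its underside.
- block_hole (a point): Centre of the bore's mouth on the block's top, 60 mm above the bench.
- dowel: Loose beech dowel 145 mm long, 60 g, upright. Origin: centre of its lower end; z along the dowel towards the thick end. Lower 55 mm: 10 mm diameter, its last 6 mm tapering to 6 mm. Upper 90 mm: grip of 22 mm diameter with a red band. It stands in the block on the shoulder between the two, so its tip is 5 mm and its top 150 mm above the bench.
- casting: The failed casting, a loose ruin of about 0.2 kg on the turntable in the curing box. Origin: centre of its underside; z up. Yellow plinth 56 mm (x) by 80 mm (y) by 12 mm high; in the middle a grey tower 34 mm (x) by 36 mm (y) with straight sides up to 76 mm and a yellow rim to 80 mm; rubble beside it up to 30 mm high at the two y ends.
- scrap_bin: Fixed blue bin 190 x 190 mm and 200 mm high, with a grey top. Origin: centre of its underside; z up; x points to the flap's hinge side. Inside, the floor is 6 mm up and the walls 5 mm thick.
- flap_mid (a point): Middle of the opening in the bin's top, level with the top, 200 mm above the bench. The opening is 110 mm (bin x) by 140 mm (bin y) and the yellow flap fills it; the flap's hinge lies 55 mm from the middle on the bin's +x side, along y.
- flap (a joint): Hinge of the flap: 0 = shut, growing as it is pushed down into the bin, stop at 1.5 rad. A weak spring (under 1 N at its edge) shuts it. With the casting level over the middle and its 80 mm side along the hinge, pushing its underside 40 mm below the bin's top swings the flap to about 1.0 rad, which is well open; released there it drops clear of the flap. Crosswise the plinth passes too close to the hinge.
- paint_jar: Bystander: loose paint jar with a black cap, 66 mm diameter, 85 mm high. Origin: centre of its underside.
- good_one: Bystander: sound casting like the failed one, loose on the wire tray beyond the work. Origin: centre of its underside.
- good_two: Bystander: the other sound casting on the wire tray. Origin: centre of its underside.
Things that resemble listed ones, but are neither listed nor needed, are in the scene too. Several things have the shape of the dowel; the one meant has the colours described above.

How it is judged (in metres and radians):
On the way, in this order (a step that is already met when the one before it is completed fails the run):
1. the dowel, pushed down the release hole, presses the catch back (value of joint catch above 0.13 rad and horizontal distance between dowel and release_hole below 0.012 m and z of dowel in the frame of release_hole below -0.026 m).
2. the lid has sprung open (value of joint lid above 1.4 rad), for 0.2 s.
3. with the dowel back in its block, the casting, still held by the fingers, has swung the bin's flap well open (over 0.6 rad) (value of joint flap above 0.6 rad and contact force between the fingers and casting above 0.5 N and horizontal distance between casting and flap_mid below 0.06 m and horizontal distance between dowel and block_hole below 0.008 m and z of dowel in the frame of block_hole below -0.045 m), for 0.1 s.
At the end, for the whole second after the job is handed in: The casting lies at rest inside the scrap bin (origin below 130 mm), the flap shut behind it (under 0.1 rad), the lid open (over 1.4 rad), and the dowel at rest upright in its block: tip within 8 mm of the bore's axis and 45 mm or more down it, tilt under 0.15 rad (x of casting in the frame of scrap_bin between -0.092 and 0.092 m and y of casting in the frame of scrap_bin between -0.092 and 0.092 m and z of casting in the frame of scrap_bin below 0.13 m and linear speed of casting below 0.05 m/s and value of joint flap below 0.1 rad and value of joint lid above 1.4 rad and horizontal distance between dowel and block_hole below 0.008 m and z of dowel in the frame of block_hole below -0.045 m and angle between dowel's own z axis and vertical below 0.15 rad and linear speed of dowel below 0.03 m/s); the robot touches nothing.
It fails at once if the paint jar is moved by more than 25 mm or tipped (distance of paint_jar from where it was at the start of the episode above 0.025 m or angle between paint_jar's own z axis and vertical above 0.3 rad).
It fails at once if a good casting is moved by more than 25 mm or tipped (distance of any of good_one, good_two from where it was at the start of the episode above 0.025 m or angle between any of good_one, good_two's own z axis and vertical above 0.3 rad).
It also fails if it takes over 58 s, if anything falls off the work surface, if the arm or the gripper's body presses on something with over 40 N, if the wrist force passes 120 N, or if a joint passes its speed limit or range.

ROBOT

A 6-joint arm with a two-finger parallel gripper is mounted at the origin on the work surface. World frame = base frame: x ahead of the robot, y to its left, z up, the work surface at z = 0. Lengths are in mm, angles in rad, forces in N, time in s.
With the tool pointing down it reaches from about 350 to 725 mm from the base axis. Payload 4.3 kg.
Tool frame: the origin (TCP) lies at the very end of the fingers, on their centre line; the grasp point (between the pads) lies 19 mm behind it; z points along the fingers, y is the line along which they close (so a half turn about z gives the same grasp; the last joint's range is limited). The gripper opens to 85 mm and grips with 20 to 120 N. Pads are 22 mm wide; open, the fingers measure 114 mm over their backs; the gripper's body (76 mm by 85 mm) begins 54 mm behind the grasp point. The pads swing forward as they close: fully open they stand 13 mm farther back than shut.
Start: joints at [-1.425, 0.377, 0.081, 1.274, 0, 1.46], TCP at [145.495, -556.325, 231.329] pointing down, gripper open.
Joint ranges: [-2.72, 2.72], [-0.84, 1.66], [-1.02, 1.22], [-1.77, 2.12], [-1.37, 1.28], [-3.14, 3.14]. Speed limits (rad/s): [2.57, 2.57, 3.14, 3.14, 3.14, 3.14].

INTERFACE

Orientations are given as a 3x3 rotation matrix whose columns are the frame's x, y, z axes.
In Python, from cell import * gives the robot as it stands. The module is installed in compiled form; this text tells all that it offers.
- The arm moves only by the shell command python3 -m jog 'ROWS' [FORCE]. ROWS is a JSON object of lists of equal length, an entry for each row: "linear": the shift along the tool's x, y, z normalised to -1 to 1, where 1 is 0.5 m, a list of three; "twist": the turn, a rotation vector about the tool's x, y, z normalised to -1 to 1, where 1 is 60 degrees, a list of three; "grip": the gripper's target within -1 to 1 (shut at 1, half-way at 0, fully open at -1). A call has 1 to 20 rows; each row is the pose to reach, as a shift and turn from the pose commanded when the call began, along the tool's axes at that moment; what a row does not reach only later rows make up. A row lasts 1/10 s, in which the tool goes at most 50 mm and 8.59 degrees, less where a joint would pass 70% of its speed; a pose out of reach is approached as far as the arm can. A call with a number of a shift or a turn outside -1 to 1 is refused whole. A call with a gripper value outside its range is refused whole. The fingers move at their own pace and stop on an object; FORCE is the grip in N (left out, the last holds). Time passes only in rows, so rows that repeat a pose let the fingers close. It gives the time, the measured TCP pose, the force, the opening and the grip force at its end, in the units of the state.
- read_state(): the state, without advancing time (a new reading comes with each control period).
- get_image(name): name is "scene" or "top" or "wrist"; returns a dict with "frame" (480x640x3 uint8, red, green, blue), "range_z" (480x640 float32, mm along the optical axis (not along the pixel's ray), 0 where there is no reading), "fov_y" (degrees; the focal length in pixels is half the picture's height over the tangent of half this angle, whatever the lens; pixels are square), "cx", "cy" (the principal point, pixels), "R" (3x3) and "t" (3): a world point X has camera coordinates R X + t; the wrist camera has in their place "hand_eye" (4x4, takes a point from camera to tool coordinates, whose origin is the TCP and whose axes are the flange's). Camera axes: x right, y down, z forward; pixel columns grow to the right and rows downward; lengths in mm; the calibration is good to about 2 mm. A picture is of the moment at which its call begins: read the wrist's pose just before it.
- hand_in(): hands the job in; it is judged then, once.
The state is a dict: "time": time; "joint_positions": joint angles; "qvel": joint speeds; "joint_efforts": joint torques, N m; "tcp_pos": TCP position; "tool_rot": TCP orientation; "wrist_force": force on the tool from outside, world axes, zero at the start; "torque": the same for the moment, N m; "opening": finger opening in mm; "grasp_force": force on a finger pad.
Only numpy, scipy, OpenCV 4.12 (cv2) and the standard library are available. Lean on these libraries where they do the work, as an engineer would, in place of code of your own. Each camera call takes 0.05 s, during which the arm holds its last target. There are 200 camera calls.

## Working session

There is one attempt and no reset: what is moved stays moved. The work goes in short steps, Python scripts to look and compute and a shell command to move; the robot and the scene stay as the last step left them, time stands still between calls to the robot, and variables do not carry over. Pictures are saved under pics/ and viewed, at most 14 in all, crops included, and the job is handed in when it is done.

```bash
mkdir -p pics
cat > h.py <<'E'
from cell import *
import numpy as np, cv2
def snap(n):
    s=read_state(); d=get_image(n); np.savez('pics/'+n+'.npz',**d,tcp=s['tcp_pos'],rot=s['tool_rot'])
    cv2.imwrite('pics/%s_%.2f.png'%(n,s['time']),d['frame'][:,:,::-1]); return d
def cloud(n):
    d=np.load('pics/'+n+'.npz'); z=d['range_z'].astype(float); f=240/np.tan(np.radians(float(d['fov_y']))/2)
    v,u=np.mgrid[:480,:640]; P=np.stack([(u-float(d['cx']))*z/f,(v-float(d['cy']))*z/f,z],-1)
    if 'R' in d: W=(P-d['t'])@d['R']
    else:
        H=d['hand_eye']; W=(P@H[:3,:3].T+H[:3,3])@np.array(d['rot']).T+d['tcp']
    W[z<=0]=np.nan; return W,d['frame']
E
python3 - <<'E'
from h import *
for n in('top','scene'):
    d=snap(n); print({k:v for k,v in d.items() if k not in('frame','range_z')})
print(read_state())
E
ls pics
```

```text
{'fov_y': 43.86301783276198, 'cx': 324.1743273381002, 'cy': 244.72373199018142, 'R': array([[-1.38002800e-02, -9.99904722e-01,  3.15872207e-04],
       [-9.84646928e-01,  1.35347209e-02, -1.74032292e-01],
       [ 1.74011436e-01, -2.71271696e-03, -9.84739895e-01]]), 't': array([   3.71912488,  624.83988007, 1268.60898198])}
{'fov_y': 42.6863693131571, 'cx': 318.8656932032003, 'cy': 234.48455739467929, 'R': array([[ 0.17203083,  0.98508025,  0.00472121],
       [ 0.58661212, -0.09859121, -0.80384451],
       [-0.79138588,  0.14105556, -0.59482074]]), 't': array([-121.29897808, -240.07653951, 1906.18350545])}
{'time': 0.1, 'joint_positions': array([-1.42530554e+00,  3.77988648e-01,  7.97561525e-02,  1.27442859e+00,
       -3.13927933e-06,  1.46050693e+00]), 'qvel': array([ 0.00119134, -0.00242925,  0.00432508, -0.00245513,  0.00245072,
        0.00141521]), 'joint_efforts': array([ 9.45174615e-04, -4.64695752e+01,  2.70581245e+01,  1.20767203e-02,
       -3.50994037e-05,  4.62397800e-07]), 'tcp_pos': array([ 145.3979244 , -555.68930648,  230.45381091]), 'tool_rot': array([[ 9.67466229e-01,  2.53000041e-01, -2.73454449e-04],
       [ 2.53000108e-01, -9.67464492e-01,  1.84459709e-03],
       [ 2.02125670e-04, -1.85376939e-03, -9.99998261e-01]]), 'wrist_force': array([-0.51830739, -0.39345084,  0.6743157 ]), 'torque': array([0.0238199 , 0.00270345, 0.00108043]), 'grasp_force': 0.0, 'opening': 85.51459046326194}
scene.npz
scene_0.05.png
top.npz
top_0.00.png
```

View pics/top_0.00.png

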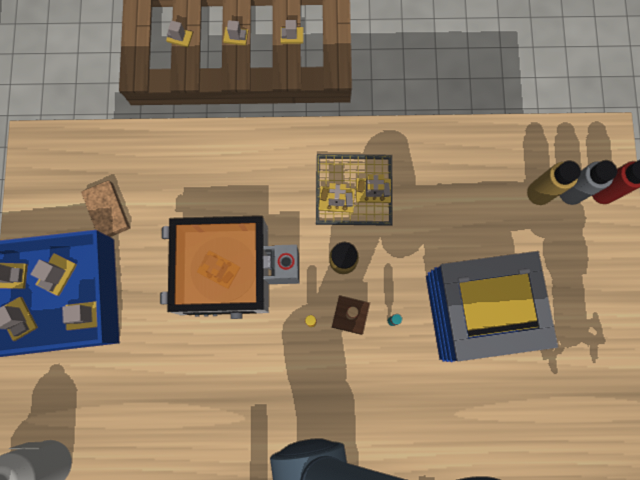

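View pics/scene_0.05.png

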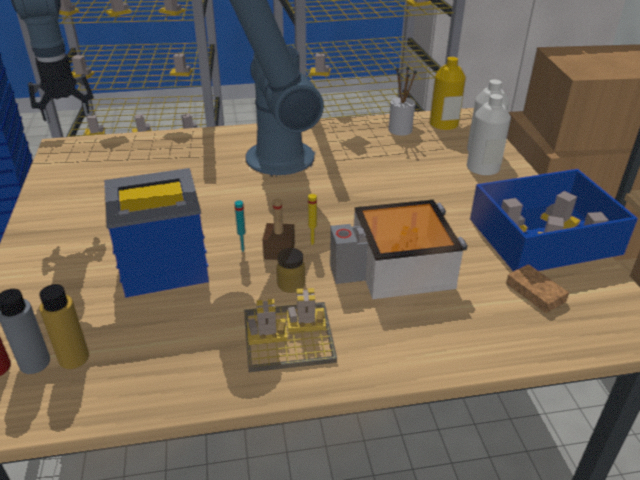

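The top view shows the dowel in its block at (352,313), with yellow and teal lookalikes at (311,321) and (395,320). The red ring is at (286,261), the jar at (344,257), the box lid at about (216,264) and the bin flap at about (499,303). Next I'll measure these and crop in for detail.

Run:
```python
from h import *
W,F=cloud('top'); hsv=cv2.cvtColor(F,cv2.COLOR_RGB2HSV).astype(int)
for n,u,v in [('dowel',352,312),('yel',311,321),('teal',395,320),('hole',286,261),('jar',344,257),('flap',499,303),('block corner',338,298),('rim',440,275),('lock',270,275)]:
    print(n,W[v,u].round(1))
x,y,z=W[...,0],W[...,1],W[...,2]
def rect(m,name):
    m=m&np.isfinite(z); k=cv2.connectedComponentsWithStats(m.astype(np.uint8))
    i=1+np.argmax(k[2][1:,4]); m=k[1]==i; p=np.stack([x[m],y[m]],1).astype(np.float32)
    r=cv2.minAreaRect(p); print(name,m.sum(),'c',np.round(r[0],1),'size',np.round(r[1],1),'ang',round(r[2],2),'z',np.median(z[m]).round(1),'mean',p.mean(0).round(1))
v,u=np.mgrid[:480,:640]
B=lambda a,b,c,d:(u>a)&(u<b)&(v>c)&(v<d)
rect(B(425,565,240,370)&(abs(z-200)<8),'bin top')
rect(B(425,565,240,370)&(hsv[...,0]>20)&(hsv[...,0]<35)&(hsv[...,1]>150)&(z>150),'flap')
rect(B(155,265,205,325)&(abs(z-115)<12),'lid')
rect(B(262,305,235,295)&(abs(z-118)<6),'lock')
rect(B(325,375,290,340)&(abs(z-60)<6),'block')
rect(B(340,365,300,325)&(abs(z-150)<8),'dowel')
rect(B(270,300,245,275)&((hsv[...,0]<8)|(hsv[...,0]>172))&(hsv[...,1]>120)&(z>100),'ring')
rect(B(325,365,235,275)&(abs(z-85)<8),'jar')
rect(B(300,320,310,330)&(z>100),'yel'); rect(B(385,405,310,330)&(z>100),'teal')
c=F[280:345,300:400]; d=F[230:295,240:340]
cv2.imwrite('pics/c.png',np.vstack([cv2.resize(a,None,fx=4.5,fy=4.5,interpolation=2) for a in(c,d)])[:,:,::-1])
```

```text
dowel [469.6 -59.  147.3]
yel [452.5  24.  150.1]
teal [ 452.4 -145.6  145.3]
hole [584.3  77.8  89.5]
jar [591.4 -47.1  88.6]
flap [ 480.  -342.9  196.7]
block corner [505.6 -33.3  61.5]
rim [ 540.3 -237.1  164.6]
lock [566.2 120.5  -4.1]
bin top 9745 c [ 476.8 -341.3] size [190.4 198.1] ang 6.98 z 200.1 mean [ 475.5 -340.4]
flap 3314 c [ 482.9 -340.1] size [ 93.3 136.4] ang 7.22 z 199.4 mean [ 482.6 -339.8]
lid 9218 c [579.2 232.1] size [202.  220.1] ang 0.45 z 117.0 mean [577.1 225.6]
lock 672 c [580.2  77. ] size [69.5 48.6] ang 0.57 z 118.4 mean [580.1  76.2]
block 917 c [470.9 -60.4] size [69.9 70.2] ang 75.79 z 60.3 mean [469.9 -60.2]
dowel 90 c [470.5 -60. ] size [19.9 20.1] ang 44.07 z 149.9 mean [470.3 -60. ]
ring 92 c [579.9  77. ] size [31.7 34. ] ang 89.56 z 119.3 mean [579.6  76.8]
jar 553 c [597.8 -47.4] size [56.2 55.9] ang 89.72 z 85.3 mean [597.6 -48.1]
yel 101 c [454.8  25.6] size [22.  20.5] ang 87.64 z 144.5 mean [454.6  25.3]
teal 114 c [ 455.4 -148.7] size [20.4 21.1] ang 44.47 z 144.3 mean [ 454.4 -147.6]
```

View pics/c.png

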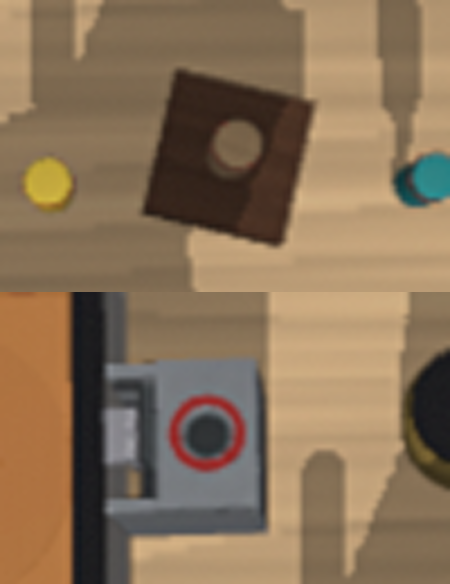

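```bash
cat >> h.py <<'E'
from scipy.spatial.transform import Rotation as Ro
def go(x,y,z,yaw):
    "rows needed to reach TCP x,y,z tool down, tool-x heading yaw (rad)"
    s=read_state(); R=np.array(s['tool_rot']); T=np.array([[np.cos(yaw),np.sin(yaw),0],[np.sin(yaw),-np.cos(yaw),0],[0,0,-1]])
    print('t',round(s['time'],2),'lin',np.round(R.T@(np.array([x,y,z])-s['tcp_pos'])/500,4),'tw',np.round(Ro.from_matrix(R.T@T).as_rotvec()/(np.pi/3),4))
E
python3 -m jog '{"linear":[[0.88,-0.795,-0.06],[0.88,-0.795,-0.06],[0.88,-0.795,-0.06],[0.88,-0.795,-0.06],[0.88,-0.795,-0.06],[0.88,-0.795,-0.06],[0.88,-0.795,-0.06],[0.88,-0.795,-0.06],[0.88,-0.795,-0.06],[0.88,-0.795,-0.06],[0.88,-0.795,-0.06],[0.88,-0.795,-0.06],[0.88,-0.795,-0.06],[0.88,-0.795,-0.06],[0.88,-0.795,-0.06]],"twist":[[0,0,-1],[0,0,-1],[0,0,-1],[0,0,-1],[0,0,-1],[0,0,-1],[0,0,-1],[0,0,-1],[0,0,-1],[0,0,-1],[0,0,-1],[0,0,-1],[0,0,-1],[0,0,-1],[0,0,-1]],"grip":[-1,-1,-1,-1,-1,-1,-1,-1,-1,-1,-1,-1,-1,-1,-1]}' 40
python3 -c "
from h import *
go(470.4,-60,260,np.pi/2)"
```

```text
time: 1.6
tcp_pos: [469.9, -61.0, 260.9]
tool_rot: [[0.265, 0.964, -0.001], [0.964, -0.265, -0.0], [-0.001, -0.001, -1.0]]
wrist_force: [0.9, -1.0, 0.4]
opening: 85.1
grasp_force: 0.0
t 1.6 lin [0.0022 0.0004 0.0018] tw [-0.0011  0.0004 -0.2565]
```

```bash
python3 -m jog '{"linear":[[0.002,0,0],[0.002,0,0],[0.002,0,0],[0.002,0,0]],"twist":[[0,0,-0.256],[0,0,-0.256],[0,0,-0.256],[0,0,-0.256]],"grip":[-1,-1,-1,-1]}'
python3 - <<'E'
from h import *
snap('wrist'); W,F=cloud('wrist'); x,y,z=W[...,0],W[...,1],W[...,2]
for n,lo,hi,c in [('dowel',142,156,(470,-60)),('block',54,66,(470,-60)),('grip',75,140,(470,-60))]:
    m=(z>lo)&(z<hi)&(np.hypot(x-c[0],y-c[1])<50); p=np.stack([x[m],y[m]],1).astype(np.float32)
    if len(p): print(n,len(p),cv2.minAreaRect(p),np.median(z[m]))
go(470.4,-60,106,np.pi/2)
E
```

```text
time: 2.0
tcp_pos: [470.3, -60.5, 261.2]
tool_rot: [[0.004, 1.0, -0.0], [1.0, -0.004, -0.0], [-0.0, -0.0, -1.0]]
wrist_force: [0.3, 0.5, 0.4]
opening: 85.1
grasp_force: 0.0
dowel 760 ((470.5168151855469, -58.80488586425781), (20.451929092407227, 21.468151092529297), 0.8053624629974365) 148.8180911307511
block 4512 ((470.5509338378906, -58.97024917602539), (70.41226959228516, 70.1414794921875), 75.65141296386719) 58.93625798754741
grip 447 ((469.4827880859375, -52.99168395996094), (22.105241775512695, 10.45820426940918), 8.618500709533691) 111.7726186802943
t 2.05 lin [ 6.000e-04 -1.000e-04  3.106e-01] tw [-0.0001  0.0001 -0.0034]
```

```bash
python3 -m jog '{"linear":[[0.002,0,0.08],[0.002,0,0.16],[0.002,0,0.24],[0.002,0,0.29],[0.002,0,0.31],[0.002,0,0.31],[0.002,0,0.31],[0.002,0,0.31],[0.002,0,0.31],[0.002,0,0.31],[0.002,0,0.31],[0.002,0,0.31],[0.002,0,0.31],[0.002,0,0.31]],"twist":[[0,0,0],[0,0,0],[0,0,0],[0,0,0],[0,0,0],[0,0,0],[0,0,0],[0,0,0],[0,0,0],[0,0,0],[0,0,0],[0,0,0],[0,0,0],[0,0,0]],"grip":[-1,-1,-1,-1,-1,-1,1,1,1,1,1,1,1,1]}' 60; python3 -c "
from h import *
print(read_state()['wrist_force'],read_state()['joint_positions'])"
```

```text
time: 3.45
tcp_pos: [471.3, -58.6, 106.8]
tool_rot: [[-0.0, 1.0, 0.001], [1.0, 0.0, -0.0], [-0.0, 0.001, -1.0]]
wrist_force: [-0.9, 0.4, 5.6]
opening: 20.6
grasp_force: 58.8
[-0.925306    0.41707109  5.55601328] [-2.57318039e-01  2.57206306e-01 -4.25590049e-01  8.86936220e-01
 -1.25910686e-04  1.31321285e+00]
```

```bash
python3 -m jog '{"linear":[[0,0,-0.04],[0,0,-0.1],[0,0,-0.2],[0,0,-0.3],[0,0,-0.3],[0.07,0.055,-0.3],[0.14,0.11,-0.3],[0.21,0.165,-0.3],[0.25,0.2,-0.3],[0.273,0.217,-0.3],[0.273,0.217,-0.3],[0.273,0.217,-0.3],[0.273,0.217,-0.3]],"twist":[[0,0,0],[0,0,0],[0,0,0],[0,0,0],[0,0,0],[0,0,0],[0,0,0],[0,0,0],[0,0,0],[0,0,0],[0,0,0],[0,0,0],[0,0,0]],"grip":[1,1,1,1,1,1,1,1,1,1,1,1,1]}'
python3 - <<'E'
from h import *
snap('wrist');snap('top');snap('scene')
a=cv2.imread('pics/wrist_%.2f.png'%0) if 0 else np.load('pics/wrist.npz')['frame']
b=cv2.resize(np.load('pics/top.npz')['frame'][225:315,230:350],(480,360))
cv2.imwrite('pics/v1.png',np.hstack([cv2.resize(a,(310,232))[:,:],cv2.resize(b,(310,232))])[:,:,::-1])
W,F=cloud('wrist'); hsv=cv2.cvtColor(F,cv2.COLOR_RGB2HSV).astype(int)
m=((hsv[...,0]<8)|(hsv[...,0]>172))&(hsv[...,1]>120)&(abs(W[...,2]-118)<6)
p=W[m][:,:2].astype(np.float32); print(len(p),cv2.minAreaRect(p) if len(p)>5 else'')
go(580,78,256,np.pi/2); print(read_state()['wrist_force'])
E
```

```text
time: 4.75
tcp_pos: [578.6, 77.3, 255.9]
tool_rot: [[0.001, 1.0, -0.001], [1.0, -0.001, -0.0], [-0.0, -0.001, -1.0]]
wrist_force: [-0.1, 0.5, 0.0]
opening: 20.5
grasp_force: 58.9
645 ((626.3668823242188, 139.00401306152344), (189.762451171875, 41.6085205078125), 55.4793586730957)
t 4.9 lin [0.0014 0.0022 0.0009] tw [-0.      0.0002 -0.0008]
[-0.03788325 -0.09911692 -0.55763883]
```

View pics/v1.png

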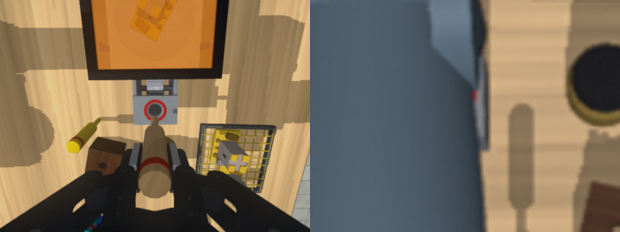

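The wrist view shows the dowel held straight, with its tip at about (153,118) in the half-scale picture, just short of the ring at (155,109). I'll measure the ring and the tip precisely.

Run:
```python
from h import *
W,F=cloud('wrist'); hsv=cv2.cvtColor(F,cv2.COLOR_RGB2HSV).astype(int); z=W[...,2]
m=((hsv[...,0]<8)|(hsv[...,0]>172))&(hsv[...,1]>120)&(abs(z-118)<6)&(np.hypot(W[...,0]-580,W[...,1]-77)<30)
p=W[m][:,:2].astype(np.float32); print('ring',len(p),cv2.minAreaRect(p),cv2.minEnclosingCircle(p))
for lo in range(150,215,10):
    q=(z>lo)&(z<lo+10)&(np.hypot(W[...,0]-580,W[...,1]-77)<25)
    if q.sum()>5: print(lo,q.sum(),'x',W[q][:,0].min(),W[q][:,0].max(),'y max',W[q][:,1].max())
print(z[90*2+48,306:330:3])
```

```text
ring 638 ((579.9486694335938, 78.13916778564453), (33.56145095825195, 35.318180084228516), 86.81890869140625) ((579.8511352539062, 77.286865234375), 17.931028366088867)
150 6 x 574.4562251996508 580.3444170558531 y max 81.70740767708554
160 67 x 574.5089591721521 583.5699110463041 y max 82.014733375094
170 80 x 574.6760640790575 584.0690148796285 y max 82.03356181825265
180 81 x 574.8790487068751 583.8776613766101 y max 82.05189848585661
190 18 x 576.2038069532292 581.3771871548586 y max 82.0036490162104
200 6 x 573.8770583268179 589.6502981314062 y max 87.00057923875235
210 252 x 568.8321031309728 589.9643619876491 y max 87.93933214839019
[115.76215663  87.27481825  87.59795602  88.52784304  86.23202001
  88.08668921  87.56192869  87.86381939]
```

```bash
python3 -m jog '{"linear":[[0.002,0.001,0.03],[0.002,0.001,0.06],[0.002,0.001,0.09],[0.002,0.001,0.12],[0.002,0.001,0.135],[0.002,0.001,0.14],[0.002,0.001,0.143],[0.002,0.001,0.146],[0.002,0.001,0.148],[0.002,0.001,0.148]],"twist":[[0,0,0],[0,0,0],[0,0,0],[0,0,0],[0,0,0],[0,0,0],[0,0,0],[0,0,0],[0,0,0],[0,0,0]],"grip":[1,1,1,1,1,1,1,1,1,1]}'
python3 - <<'E'
from h import *
snap('wrist'); W,F=cloud('wrist'); cv2.imwrite('pics/v2.png',cv2.resize(F,(400,300))[:,:,::-1]); print(read_state()['wrist_force'])
E
```

```text
time: 5.9
tcp_pos: [580.1, 78.5, 183.4]
tool_rot: [[-0.0, 1.0, 0.001], [1.0, 0.0, -0.001], [-0.001, 0.001, -1.0]]
wrist_force: [-2.0, -2.6, 5.2]
opening: 20.5
grasp_force: 59.3
[-1.45813561 -1.95334833  5.07934084]
```

View pics/v2.png

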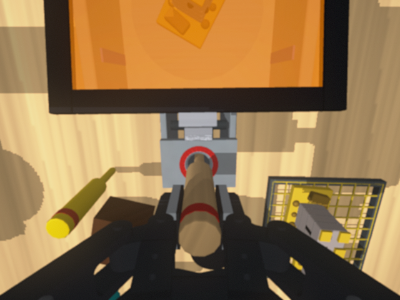

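The dowel is down the ring at about (198,163) with 5 N on it, but the lid still looks shut. I'll press 2 mm further.

```bash
python3 -m jog '{"linear":[[0,0,0.002],[0,0,0.004],[0,0,0.005],[0,0,0.005],[0,0,0.005],[0,0,0.005]],"twist":[[0,0,0],[0,0,0],[0,0,0],[0,0,0],[0,0,0],[0,0,0]],"grip":[1,1,1,1,1,1]}'
python3 - <<'E'
from h import *
snap('wrist'); W,F=cloud('wrist'); z=W[...,2]; print(np.nanmedian(z[100:190:10,80:560:40],1).round(0), z[100,80:560:60].round(0))
snap('scene');W,F=cloud('scene');print(W[215,380:440:10,2].round(0))
E
```

```text
time: 6.55
tcp_pos: [580.3, 78.5, 182.1]
tool_rot: [[-0.0, 1.0, 0.002], [1.0, 0.0, -0.001], [-0.001, 0.002, -1.0]]
wrist_force: [-3.8, -2.1, 10.4]
opening: 20.6
grasp_force: 60.1
[ 23.  21.  19.  17.  17.  56. 109. 109.  -1.] [ nan 109.  23.  24.  22.  23.  36. 109.]
[ 96.  92.  85.  87.  82. 217.]
```

```bash
python3 -m jog '{"linear":[[0,0,-0.03],[0,0,-0.09],[0,0,-0.153],[0,0,-0.153],[-0.07,-0.055,-0.153],[-0.14,-0.11,-0.153],[-0.21,-0.165,-0.153],[-0.25,-0.2,-0.153],[-0.275,-0.218,-0.153],[-0.275,-0.218,-0.153],[-0.275,-0.218,-0.08],[-0.275,-0.218,-0.05],[-0.275,-0.218,-0.05],[-0.275,-0.218,-0.05]],"twist":[[0,0,0],[0,0,0],[0,0,0],[0,0,0],[0,0,0],[0,0,0],[0,0,0],[0,0,0],[0,0,0],[0,0,0],[0,0,0],[0,0,0],[0,0,0],[0,0,0]],"grip":[1,1,1,1,1,1,1,1,1,1,1,1,1,1]}'
python3 - <<'E'
from h import *
snap('wrist'); W,F=cloud('wrist'); z=W[...,2]
for lo in range(100,160,10):
    q=(z>lo)&(z<lo+10)&(np.hypot(W[...,0]-470,W[...,1]+60)<25)
    if q.sum()>5: print(lo,q.sum(),'x',np.percentile(W[q][:,0],[2,98]),'y max',W[q][:,1].max())
m=(z>54)&(z<66)&(np.hypot(W[...,0]-470,W[...,1]+60)<55); print(cv2.minAreaRect(W[m][:,:2].astype(np.float32)))
cv2.imwrite('pics/v3.png',cv2.resize(F,(400,300))[:,:,::-1])
snap('scene')
E
```

```text
time: 8.05
tcp_pos: [471.3, -57.9, 204.9]
tool_rot: [[-0.001, 1.0, 0.0], [1.0, 0.001, 0.0], [0.0, 0.0, -1.0]]
wrist_force: [1.5, -0.0, -0.8]
opening: 20.1
grasp_force: 59.0
100 14 x [468.79600431 475.61527215] y max -53.228281406756935
110 70 x [467.35192058 476.41656361] y max -52.89367667071587
120 77 x [467.55773941 476.78271182] y max -52.96828582689757
130 76 x [467.73292386 476.61426742] y max -53.11381693193624
140 14 x [469.74278309 474.02185635] y max -53.174574267297096
150 26 x [462.4548517  482.15803288] y max -47.81065455790474
((470.5137939453125, -59.20753479003906), (70.80372619628906, 70.23799133300781), 75.57782745361328)
```

View pics/v3.png

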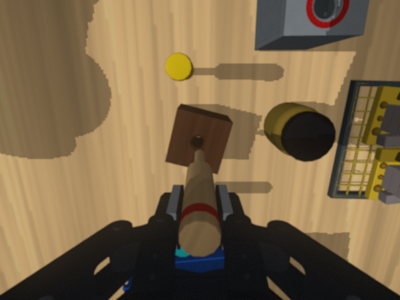

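The dowel tip is right over the bore, about 1 mm off in each axis, so I'll correct for that and insert it.

```bash
python3 -m jog '{"linear":[[-0.002,-0.002,0.02],[-0.002,-0.002,0.05],[-0.002,-0.002,0.075],[-0.002,-0.002,0.09],[-0.002,-0.002,0.11],[-0.002,-0.002,0.13],[-0.002,-0.002,0.15],[-0.002,-0.002,0.17],[-0.002,-0.002,0.185],[-0.002,-0.002,0.192],[-0.002,-0.002,0.192]],"twist":[[0,0,0],[0,0,0],[0,0,0],[0,0,0],[0,0,0],[0,0,0],[0,0,0],[0,0,0],[0,0,0],[0,0,0],[0,0,0]],"grip":[1,1,1,1,1,1,1,1,1,1,1]}'
```

```text
time: 9.25
tcp_pos: [469.5, -59.4, 108.2]
tool_rot: [[-0.0, 1.0, -0.001], [1.0, 0.0, 0.0], [0.0, -0.001, -1.0]]
wrist_force: [-0.7, 0.3, -0.1]
opening: 20.6
grasp_force: 59.0
```

```bash
python3 -m jog '{"linear":[[0,0,0.002],[0,0,0.002],[0,0,0.002],[0,0,0.002],[0,0,0.002],[0,0,0.002],[0,0,-0.05],[0,0,-0.15],[0,0,-0.25],[0,0,-0.35],[0,0,-0.4],[0,0,-0.4]],"twist":[[0,0,0],[0,0,0],[0,0,0],[0,0,0],[0,0,0],[0,0,0],[0,0,0],[0,0,0],[0,0,0],[0,0,0],[0,0,0],[0,0,0]],"grip":[1,0.3,-0.3,-1,-1,-1,-1,-1,-1,-1,-1,-1]}'
python3 - <<'E'
from h import *
snap('wrist'); W,F=cloud('wrist'); z=W[...,2]
m=(z>142)&(z<158)&(np.hypot(W[...,0]-470,W[...,1]+60)<40); print(cv2.minAreaRect(W[m][:,:2].astype(np.float32)),np.median(z[m]))
snap('scene');snap('top')
cv2.imwrite('pics/v4.png',np.hstack([np.load('pics/%s.npz'%n)['frame'][a:a+300,b:b+400] for n,a,b in(('scene',100,150),('top',180,100))])[:,:,::-1])
go(520,200,310,np.pi/2)
E
```

```text
time: 10.45
tcp_pos: [472.2, -60.0, 313.3]
tool_rot: [[-0.0, 1.0, 0.008], [1.0, 0.0, -0.002], [-0.002, 0.008, -1.0]]
wrist_force: [-0.5, -0.5, 0.3]
opening: 85.6
grasp_force: 0.0
((471.22344970703125, -59.423458099365234), (20.854934692382812, 20.676313400268555), 0.42165741324424744) 148.83631324005896
t 10.6 lin [ 0.5187  0.101  -0.0043] tw [-0.0011 -0.0002  0.0002]
```

View pics/v4.png

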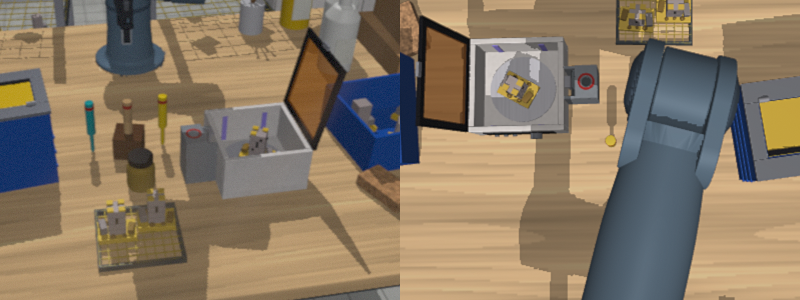

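The lid is up, the dowel is seated and upright, and the casting shows at about (218,267) in the full top image. I'll measure its pose.

Run:
```python
from h import *
W,F=cloud('top'); x,y,z=W[...,0],W[...,1],W[...,2]; v,u=np.mgrid[:480,:640]; b=(u>175)&(u<258)&(v>220)&(v<308)
hsv=cv2.cvtColor(F,cv2.COLOR_RGB2HSV).astype(int)
box=lambda n,m:print(n,m.sum(),np.round(cv2.minAreaRect(W[m][:,:2].astype(np.float32))[0],1),np.round(cv2.minAreaRect(W[m][:,:2].astype(np.float32))[1],1),round(cv2.minAreaRect(W[m][:,:2].astype(np.float32))[2],1),np.median(z[m]))
inb=b&(np.hypot(x-579,y-225)<70)
print(np.histogram(z[inb],bins=range(0,130,6)))
box('tower',inb&(z>92)&(z<112)); box('low',inb&(z>30)&(z<45)); box('all',inb&(z>30))
c=F[220:310,170:265]; cv2.imwrite('pics/v5.png',cv2.resize(c,None,fx=6,fy=6,interpolation=2)[:,:,::-1])
```

```text
(array([   0,    0,   23,  954, 1089,  205,  217,   71,   62,   31,   13,
          9,    9,   11,   15,   23,  147,  116,    3,    0,    0]), array([  0,   6,  12,  18,  24,  30,  36,  42,  48,  54,  60,  66,  72,
        78,  84,  90,  96, 102, 108, 114, 120, 126]))
tower 286 [575.4 232.8] [39.1 36. ] 61.7 101.49526125027637
low 461 [580.6 225.2] [131.5 111.1] 89.5 36.505611428950274
all 932 [580.6 225.2] [131.5 111.1] 89.5 46.02299711583562
```

View pics/v5.png

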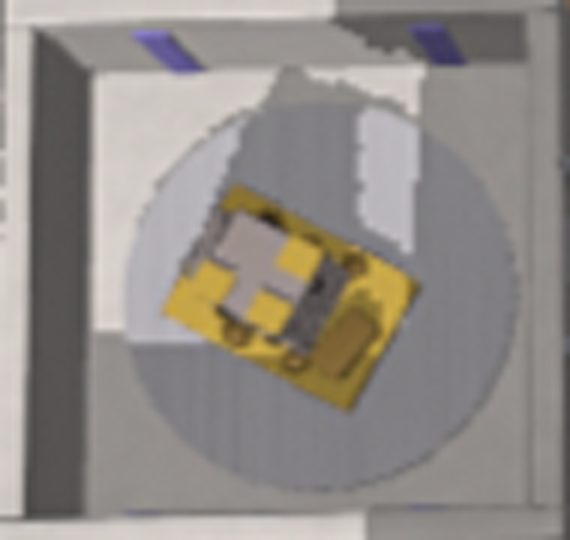

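```bash
python3 -m jog '{"linear":[[0.576,0.21,0.02],[0.576,0.21,0.02],[0.576,0.21,0.02],[0.576,0.21,0.02],[0.576,0.21,0.02],[0.576,0.21,0.02],[0.576,0.21,0.02],[0.576,0.21,0.02],[0.576,0.21,0.02],[0.576,0.21,0.02],[0.576,0.21,0.02]],"twist":[[0,0,0.467],[0,0,0.467],[0,0,0.467],[0,0,0.467],[0,0,0.467],[0,0,0.467],[0,0,0.467],[0,0,0.467],[0,0,0.467],[0,0,0.467],[0,0,0.467]],"grip":[-1,-1,-1,-1,-1,-1,-1,-1,-1,-1,-1]}'
python3 - <<'E'
from h import *
d=np.load('pics/top.npz'); f=240/np.tan(np.radians(float(d['fov_y']))/2)
r=d['R'].T@np.array([(218.7-d['cx'])/f,(269.8-d['cy'])/f,1]); C=-d['R'].T@d['t']; print('plinth',C+r*(36-C[2])/r[2])
snap('wrist'); W,F=cloud('wrist'); x,y,z=W[...,0],W[...,1],W[...,2]
near=np.hypot(x-577,y-229)<60
for n,m in(('tower',near&(z>94)&(z<112)),('cast',near&(z>31))): print(n,m.sum(),cv2.minAreaRect(W[m][:,:2].astype(np.float32)),np.median(z[m]))
cv2.imwrite('pics/v6.png',cv2.resize(F,(480,360))[:,:,::-1])
go(577,229,72,np.radians(62))
E
```

```text
time: 11.7
tcp_pos: [574.5, 227.2, 298.8]
tool_rot: [[0.471, 0.882, -0.001], [0.882, -0.471, -0.0], [-0.001, -0.0, -1.0]]
wrist_force: [0.2, -0.1, 0.3]
opening: 85.3
grasp_force: 0.0
plinth [574.47234619 231.60853223  36.        ]
tower 1500 ((576.7891845703125, 234.849365234375), (36.43059158325195, 33.285701751708984), 62.57173156738281) 99.55471428693559
cast 44689 ((579.3485107421875, 233.35311889648438), (79.90140533447266, 119.94546508789062), 61.44809341430664) 367.9914814077085
t 11.75 lin [0.0054 0.0025 0.454 ] tw [ 0.0001  0.0002 -0.0017]
```

View pics/v6.png

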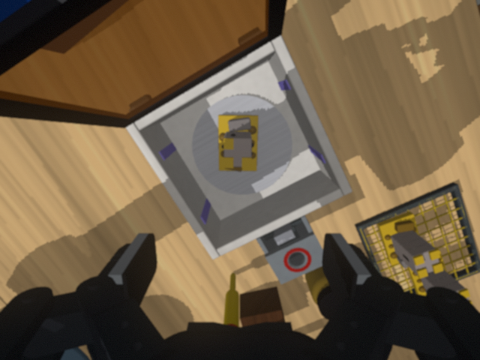

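The casting's plinth shows at about (238,142) and the tower in its middle, in line with the tool. I'll descend and grip.

```bash
python3 -m jog '{"linear":[[0.0125,-0.003,0.1],[0.0125,-0.003,0.2],[0.0125,-0.003,0.28],[0.0125,-0.003,0.34],[0.0125,-0.003,0.39],[0.0125,-0.003,0.43],[0.0125,-0.003,0.45],[0.0125,-0.003,0.457],[0.0125,-0.003,0.457],[0.0125,-0.003,0.457],[0.0125,-0.003,0.457],[0.0125,-0.003,0.457],[0.0125,-0.003,0.457],[0.0125,-0.003,0.457],[0.0125,-0.003,0.457],[0.0125,-0.003,0.457],[0.0125,-0.003,0.457]],"twist":[[0,0,0],[0,0,0],[0,0,0],[0,0,0],[0,0,0],[0,0,0],[0,0,0],[0,0,0],[0,0,0],[0,0,0],[0,0,0],[0,0,0],[0,0,0],[0,0,0],[0,0,0],[0,0,0],[0,0,0]],"grip":[-1,-1,-1,-1,-1,-1,-1,-1,-1,0,0.5,1,1,1,1,1,1]}' 60
```

```text
time: 13.45
tcp_pos: [576.9, 235.0, 71.1]
tool_rot: [[0.469, 0.883, 0.001], [0.883, -0.469, 0.0], [0.001, 0.001, -1.0]]
wrist_force: [-1.8, 0.5, 6.4]
opening: 33.4
grasp_force: 60.6
```

```bash
python3 -m jog '{"linear":[[0,0,-0.05],[0,0,-0.15],[0,0,-0.25],[0,0,-0.35],[0,0,-0.46],[-0.05,0.02,-0.46],[-0.15,0.05,-0.46],[-0.25,0.08,-0.46],[-0.35,0.12,-0.46],[-0.45,0.15,-0.46],[-0.55,0.18,-0.46],[-0.6,0.2,-0.46],[-0.6,0.2,-0.46],[-0.6,0.2,-0.46]],"twist":[[0,0,0],[0,0,0],[0,0,0],[0,0,0],[0,0,0],[0,0,-0.1],[0,0,-0.2],[0,0,-0.3],[0,0,-0.4],[0,0,-0.5],[0,0,-0.583],[0,0,-0.583],[0,0,-0.583],[0,0,-0.583]],"grip":[1,1,1,1,1,1,1,1,1,1,1,1,1,1]}'
python3 - <<'E'
from h import *
snap('top');W,F=cloud('top'); x,y,z=W[...,0],W[...,1],W[...,2]; v,u=np.mgrid[:480,:640]; hsv=cv2.cvtColor(F,cv2.COLOR_RGB2HSV).astype(int)
m=(u>425)&(v>240)&(v<375)&(abs(z-200)<8); print(cv2.minAreaRect(W[m][:,:2].astype(np.float32)))
cv2.imwrite('pics/v7.png',cv2.resize(F[235:375,420:580],None,fx=4,fy=4,interpolation=2)[:,:,::-1])
go(477,-341,300,np.radians(97)); print(read_state()['wrist_force'])
E
```

```text
time: 14.85
tcp_pos: [523.3, -77.6, 299.4]
tool_rot: [[-0.119, 0.993, -0.002], [0.993, 0.119, 0.001], [0.001, -0.002, -1.0]]
wrist_force: [0.2, 0.4, -2.2]
opening: 33.3
grasp_force: 60.3
((476.6384582519531, -341.23846435546875), (190.6295928955078, 198.0899658203125), 6.883504867553711)
t 14.9 lin [-0.5134 -0.1563 -0.0012] tw [-0.0012 -0.001  -0.0009]
[ 0.25822281  0.47682311 -2.58805136]
```

View pics/v7.png

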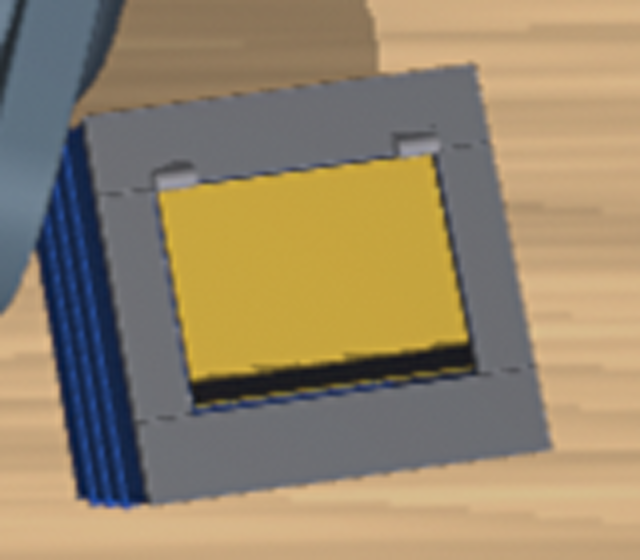

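The flap's hinges are on the far (+x) side, and the opening's corners are at (158,190), (440,150), (475,372) and (193,410) in the crop.

Run:
```python
from h import *
d=np.load('pics/top.npz'); f=240/np.tan(np.radians(float(d['fov_y']))/2); C=-d['R'].T@d['t']
P=[]
for a,b in((158,190),(440,150),(475,372),(193,410)):
    r=d['R'].T@np.array([(a/4+420-d['cx'])/f,(b/4+235-d['cy'])/f,1]); P.append((C+r*(200-C[2])/r[2])[:2])
P=np.array(P); m=P.mean(0); print(P.round(1),m,[np.linalg.norm(P[i]-P[i-1]).round(1) for i in range(4)]); e=P[0]-P[1]; print(np.degrees(np.arctan2(*e[::-1])))
go(m[0],m[1]+.5,300,np.radians(97.3)); go(m[0],m[1]+.5,206,np.radians(97.3))
```

```text
[[ 520.7 -267.5]
 [ 538.4 -406.5]
 [ 430.7 -415.4]
 [ 414.5 -278.6]] [ 476.07601341 -341.97674193] [np.float64(106.8), np.float64(140.1), np.float64(108.1), np.float64(137.7)]
97.27296872795364
t 14.9 lin [-0.5141 -0.1582 -0.0012] tw [-0.0011 -0.001  -0.0059]
t 14.9 lin [-0.5143 -0.158   0.1868] tw [-0.0011 -0.001  -0.0059]
```

```bash
python3 -m jog '{"linear":[[-0.08,-0.025,0],[-0.16,-0.05,0],[-0.26,-0.08,0],[-0.36,-0.11,0],[-0.45,-0.14,0],[-0.514,-0.158,0],[-0.514,-0.158,0],[-0.514,-0.158,0],[-0.514,-0.158,0.03],[-0.514,-0.158,0.06],[-0.514,-0.158,0.09],[-0.514,-0.158,0.11],[-0.514,-0.158,0.13],[-0.514,-0.158,0.15],[-0.514,-0.158,0.17],[-0.514,-0.158,0.186],[-0.514,-0.158,0.186],[-0.514,-0.158,0.186],[-0.514,-0.158,0.186],[-0.514,-0.158,0.186]],"twist":[[0,0,-0.006],[0,0,-0.006],[0,0,-0.006],[0,0,-0.006],[0,0,-0.006],[0,0,-0.006],[0,0,-0.006],[0,0,-0.006],[0,0,-0.006],[0,0,-0.006],[0,0,-0.006],[0,0,-0.006],[0,0,-0.006],[0,0,-0.006],[0,0,-0.006],[0,0,-0.006],[0,0,-0.006],[0,0,-0.006],[0,0,-0.006],[0,0,-0.006]],"grip":[1,1,1,1,1,1,1,1,1,1,1,1,1,1,1,1,1,1,1,1]}'
python3 - <<'E'
from h import *
go(476,-341.5,206,np.radians(97.3)); print(read_state()['wrist_force'])
snap('scene');snap('wrist');a,b=[np.load('pics/%s.npz'%n)['frame'] for n in('scene','wrist')]
cv2.imwrite('pics/v8.png',np.hstack([cv2.resize(a[80:320,50:370],(400,300)),cv2.resize(b,(400,300))])[:,:,::-1])
E
```

```text
time: 16.9
tcp_pos: [476.6, -341.9, 207.6]
tool_rot: [[-0.127, 0.992, 0.0], [0.992, 0.127, -0.0], [-0.0, 0.0, -1.0]]
wrist_force: [-1.3, 0.2, -1.2]
opening: 33.0
grasp_force: 60.4
t 16.9 lin [ 0.0009 -0.0011  0.0032] tw [0.0001 0.0003 0.0004]
[-1.30122874  0.19338026 -1.24915793]
```

View pics/v8.png

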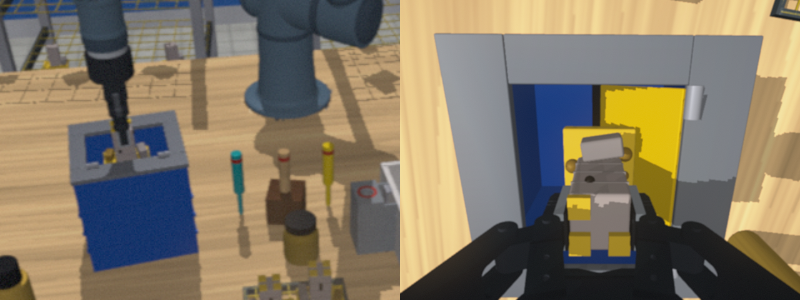

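The flap is swung well open with the casting held in the opening. I'll release it and go straight up.

```bash
python3 -m jog '{"linear":[[0,0,0],[0,0,0],[0,0,0],[0,0,0],[0,0,0],[0,0,0],[0,0,0],[0,0,-0.05],[0,0,-0.12],[0,0,-0.2],[0,0,-0.25],[0,0,-0.25],[0,0,-0.25],[0,0,-0.25],[0,0,-0.25],[0,0,-0.25]],"twist":[[0,0,0],[0,0,0],[0,0,0],[0,0,0],[0,0,0],[0,0,0],[0,0,0],[0,0,0],[0,0,0],[0,0,0],[0,0,0],[0,0,0],[0,0,0],[0,0,0],[0,0,0],[0,0,0]],"grip":[-1,-1,-1,-1,-1,-1,-1,-1,-1,-1,-1,-1,-1,-1,-1,-1]}'
python3 - <<'E'
from h import *
print(read_state()['wrist_force'])
snap('scene');snap('wrist');a,b=[np.load('pics/%s.npz'%n)['frame'] for n in('scene','wrist')]
cv2.imwrite('pics/v9.png',np.hstack([cv2.resize(a[80:380,50:450],(400,300)),cv2.resize(b,(400,300))])[:,:,::-1])
W,_=cloud('wrist'); m=np.hypot(W[...,0]-476,W[...,1]+342)<45; print(np.nanpercentile(W[m][:,2],[2,50,98]))
E
```

```text
time: 18.6
tcp_pos: [476.2, -341.4, 331.1]
tool_rot: [[-0.128, 0.992, -0.002], [0.992, 0.128, 0.001], [0.002, -0.002, -1.0]]
wrist_force: [0.5, 0.3, -1.1]
opening: 85.8
grasp_force: 0.0
[ 0.45490951  0.34326674 -1.14625945]
[197.0232518  406.10325308 421.90897076]
```

View pics/v9.png

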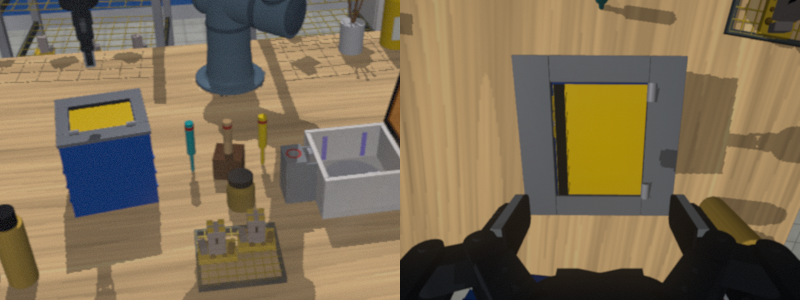

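The flap is shut with the casting inside, the lid is up, the dowel is in its block, and the jar and good castings haven't moved. I'm handing it in.

```bash
python3 -c "
from cell import *
print(hand_in())"
```

```text
the job is handed in; nothing more can be done
None
```

I handed the job in after about 19 s of robot time. In the last pictures the casting is in the bin with the flap shut, the lid is up, the dowel stands in its block and the bystanders look undisturbed; no verdict came back.

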